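# Open the sanitiser bottle one-handed

## Robot

A 7-joint arm with a two-finger parallel gripper is mounted at the origin on the work surface. World frame = base frame: x ahead of the robot, y to its left, z up, the work surface at z = 0. Lengths are in m, angles in degrees, forces in N, time in s.
With the tool pointing down it reaches from about 0.425 to 0.875 m from the base axis. Payload 4.7 kg.
Tool frame: the origin (TCP) lies at the very end of the fingers, on their centre line; the grasp point (between the pads) lies 19 mm behind it; z points along the fingers, y is the line along which they close (so a half turn about z gives the same grasp; the last joint's range is limited). The gripper opens to 87 mm and grips with 3 to 60 N. Pads are 19 mm wide; open, the fingers measure 117 mm over their backs; the gripper's body (75 mm by 190 mm) begins 51 mm behind the grasp point.
Start: joints at [-72.588, 18.392, -4.016, 83.108, 1.295, 78.541, -3.26], TCP at [0.186, 0.623, 0.223] pointing down, gripper open.
Joint ranges: [-163.93, 163.93], [-17.29, 119.83], [-79.2, 71.16], [3.27, 140.29], [-89.18, 269.18], [5.43, 117.66], [-154.24, 154.24]. Speed limits (degrees/s): [147.25, 147.25, 180, 180, 180, 180, 180].

## Interface

Orientations are given as [roll, pitch, yaw] about the fixed x, y, z axes, in that order (R = Rz(yaw) Ry(pitch) Rx(roll)).
In Python, from cell import telemetry, cams, env gives the robot as it stands.
- The arm moves only by the tool arm_command, never from a script. Its argument "series" is text: rows parted by semicolons, each of 5 numbers parted by spaces: the shift along the tool's x, y, z in mm, then the turn about the tool's z in rad, then the closure in counts, from 0 (fully open) to 255 (shut). A call has 1 to 20 rows; each row shifts and turns the commanded pose from where the row before left it, along the tool's axes as they then stand; what a row does not reach is not made up. A row lasts 1/12 s, in which the tool goes at most 41.7 mm and 7.16 degrees, less where a joint would pass 70% of its speed; a pose out of reach is approached as far as the arm can. A call is refused whole if a number of a shift passes 41.7 or a number of a turn 0.125, either way. A call with a gripper value outside its range is refused whole. The fingers move at their own pace and stop on an object; "squeeze" is the grip in N (left out, the last holds). Time passes only in rows, so rows that do not move let the fingers close. It gives the time, the measured TCP pose, the force, the opening and the grip force at its end, in the units of the state.
- telemetry.get_obs(): the state, without advancing time (a new reading comes with each control period).
- cams.read_camera(name): name is "scene" or "top" or "wrist"; returns the picture (400x640x3 uint8, blue, green, red); there is no depth.
- cams.calibration(name): a dict with "K" (3x3 intrinsics, pixels), "dist" ([k1, k2, p1, p2, k3] as OpenCV has them; the pictures are not rectified), "origin" and "rotation" of the camera in the world; the wrist camera has in their place "hand_eye" (4x4, takes a point from camera to tool coordinates, whose origin is the TCP and whose axes are the flange's). Camera axes: x right, y down, z forward; pixel columns grow to the right and rows downward; lengths in m; the calibration is good to about 2 mm. A picture is of the moment at which its call begins: read the wrist's pose just before it. calibration takes no time and is no camera call.
- env.sign_off(): hands the job in; it is judged then, once.
The state is a dict: "time_s": time; "qpos": joint angles; "joint_velocities": joint speeds; "effort": joint torques, N m; "tool_pos": TCP position; "tool_rot": TCP orientation; "force": force on the tool from outside, world axes, zero at the start; "wrist_torque": the same for the moment, N m; "grip_width": finger opening in m; "grasp_force": force on a finger pad.
Only numpy, scipy, OpenCV 4.12 (cv2) and the standard library are available. Lean on these libraries where they do the work, as an engineer would, in place of code of your own. Each camera call takes 0.05 s, during which the arm holds its last target. There are 200 camera calls.

## Task

The square bottle of sanitising tablets has a push-and-turn safety cap: stand it upright and fully home in the square pocket of the caddy clipped to the dish drainer, so that it cannot turn, then press the cap down, twist it counter-clockwise (seen from above) until it is free, and lift it off. Finish while holding the cap in the gripper, level and about 5 cm straight above the open bottle, the bottle still standing in its pocket; do not put the cap down or let go. Leave the mug, the bowl, the brush and the utensil carousel where they are.

Things in the scene. Friction and masses are not known exactly. Their poses are not given: they have to be found in the camera images.
- bottle_centre (a point): White plastic bottle, upright, loose, about 0.25 kg. Square body 60 x 60 mm, corners rounded by 8 mm, 75 mm high to its flat shoulder, then a round neck 34 mm across up to the rim 98 mm above the base. This point: on its upright axis, 49 mm above its base; z up, x and y square to the sides. The cap starts locked on, and the bottle can be carried by it.
- cap_centre (a point): Round grey ribbed safety cap on the bottle, a loose part 54 mm across, 28 mm high, 40 g. This point is its centre, 14 mm above its lower rim and 14 mm below its flat top; z is its axis, up. Locked, its lower rim lies 86 mm and its top 114 mm above the bottle's base, 11 mm of neck showing below it, and its x axis is parallel to the bottle's, with some 5 degrees of play.
- bottle_mouth (a point): Centre of the bottle's rim, under the cap. Three hooks in the cap sit behind teeth on the neck. Pushed straight down against a spring (6 N to start, 12 N at 4 mm, 17 N at the 7 mm bottom stop) they clear the teeth from about 4.5 mm; kept down, the cap turns counter-clockwise seen from above. At 40 to 80 degrees (best 60) it lifts off, clear after 12 mm; at 85 is a stop. Unpushed it stays locked.
- pocket (a point): White caddy with a square pocket, clipped on the drainer's edge, fixed. This point is the centre of the pocket's inner floor, 5 mm above the board; z up, x and y square to its walls. The pocket is open above, 64 x 64 mm inside, its flared lip 60 mm above the board. Home: the bottle's base rests on this floor. Any of the bottle's four ways round fits.
- drainer: Grey plastic dish drainer, fixed, 420 x 300 mm, rim 62 mm above the board; origin under its centre, x along its length. The caddy hangs on its +y side, the pocket's centre 40 mm outside the rim; its clip straps reach up to 69 mm. Two steel plates stand in it up to 0.22 m, 0.22 m or more from the pocket's centre towards -y, in front of the raised clear cover.
- mug_centre (a point): Bystander: white ceramic mug, 80 mm across, 80 mm high, handle at its side; its centre, 40 mm up.
- bowl_centre (a point): Bystander: white ceramic bowl upside-down in the drainer, 128 mm across, 52 mm high; its centre, half-way up.
- brush_grip (a point): Bystander: scrubbing brush lying on the board; a point on its handle.
- carousel_rim (a point): Bystander: small rotating utensil carousel, a grey round holder 112 mm across and 118 mm high with a wooden spoon and two forks standing in it up to 0.29 m; it turns freely when pushed. This point lies on its upper rim, 56 mm from its upright axis along its turning x axis.
Mind the look-alikes: they are no part of the job. Leave any black or green look-alike of the part that bears bottle_centre alone.

How it is judged (in metres and radians):
On the way, in this order (a step that is already met when the one before it is completed fails the run):
1. the capped bottle stands fully home in the caddy's pocket (horizontal distance between bottle_centre and pocket below 0.006 m and z of bottle_centre in the frame of pocket below 0.053 m and angle between bottle_centre's own z axis and vertical below 0.08 rad and distance between cap_centre and bottle_centre below 0.055 m), for 0.2 s.
2. the cap is twisted at least 35 degrees while still down on the neck, the bottle home in the pocket (angle between the x axis of cap_centre and the x axis of bottle_centre, either way round above 0.61 rad and z of cap_centre in the frame of bottle_centre below 0.054 m and horizontal distance between cap_centre and bottle_centre below 0.006 m and z of bottle_centre in the frame of pocket below 0.056 m), for 0.05 s.
At the end, for the whole second after the job is handed in: The bottle stands upright (within 4.5 degrees) and home on the pocket's floor (within 4 mm in height, 6 mm sideways); the fingers hold the cap (over 1 N), off the bottle, its lower rim 20 to 100 mm above the bottle's rim, within 25 mm of straight above it and level within 20 degrees (horizontal distance between bottle_centre and pocket below 0.006 m and z of bottle_centre in the frame of pocket below 0.053 m and angle between bottle_centre's own z axis and vertical below 0.08 rad and z of cap_centre in the frame of bottle_centre between 0.083 and 0.163 m and horizontal distance between cap_centre and bottle_centre below 0.025 m and angle between cap_centre's own z axis and vertical below 0.35 rad and contact force between the fingers and cap above 1 N and contact force between cap and bottle below 0.05 N); the arm keeps its last pose, push and grip.
It fails at once if the mug is pushed more than 25 mm (distance of mug_centre from where it was at the start of the episode above 0.025 m).
It fails at once if the bowl is moved more than 25 mm (distance of bowl_centre from where it was at the start of the episode above 0.025 m).
It fails at once if the brush is moved more than 30 mm (distance of brush_grip from where it was at the start of the episode above 0.03 m).
It fails at once if the utensil carousel is turned by more than about 20 degrees (distance of carousel_rim from where it was at the start of the episode above 0.02 m).
It also fails if it takes over 48 s, if anything falls off the work surface, if the arm or the gripper's body presses on something with over 40 N, if the wrist force passes 120 N, or if a joint passes its speed limit or range.

## Working session

There is one attempt and no reset: what is moved stays moved. The work goes in short steps, Python scripts to look and compute and a tool call to move; the robot and the scene stay as the last step left them, time stands still between calls to the robot, and variables do not carry over. Pictures are saved under pics/ and viewed, at most 10 in all, crops included, and the job is handed in when it is done.

Besides the shell and the picture viewer there is one more tool, called after "Request:" by a JSON object that holds its "name" and its "arguments", one argument or row to a line. arm_command: Moves the arm, as the interface text tells. Its arguments: {"type":"object","properties":{"series":{"type":"string"},"squeeze":{"type":"number"}},"required":["series"]}

```bash
mkdir -p pics; ls; cat > h.py <<'E'
import numpy as np,cv2
from cell import telemetry,cams,env
from scipy.spatial.transform import Rotation as R
def campose(n):
    c=cams.calibration(n);K=np.array(c["K"]);d=np.array(c["dist"])
    if n!="wrist": return K,d,np.array(c["origin"]),np.array(c["rotation"])
    o=telemetry.get_obs();T=np.array(c["hand_eye"]);Rt=R.from_euler('xyz',o["tool_rot"],degrees=True).as_matrix()
    return K,d,Rt@T[:3,3]+np.array(o["tool_pos"]),Rt@T[:3,:3]
def pix2z(n,u,v,z,P=None):
    K,d,o,r=P or campose(n)
    p=cv2.undistortPoints(np.array([[[u,v]]],float),K,d)[0,0]
    ray=r@np.array([p[0],p[1],1]);return o+ray*(z-o[2])/ray[2]
def proj(n,X,P=None):
    K,d,o,r=P or campose(n)
    return cv2.projectPoints((np.atleast_2d(X)-o)@r,np.zeros(3),np.zeros(3),K,d)[0][:,0]
E
python3 - <<'E'
from h import *
for n in("top","scene","wrist"):
    P=campose(n);im=cams.read_camera(n);cv2.imwrite(f"pics/{n}0.png",im);print(n,P[2].round(3),P[3].round(2).tolist(),P[0][0,0])
print(telemetry.get_obs())
E
```

```text
pics
top [0.398 0.046 1.377] [-172.37, -0.21, -89.9] 456.9883543150665
scene [1.363 0.094 0.93 ] [-136.26, 0.37, 92.59] 473.7828494992301
wrist [0.113 0.644 0.383] [[0.29, 0.92, 0.26], [0.96, -0.27, -0.08], [-0.0, 0.28, -0.96]] 350.3202644423534
{'time_s': 0.15, 'qpos': array([-72.58726429,  18.43033798,  -4.01950116,  83.15861026,
         1.29502256,  78.5422413 ,  -3.25946655]), 'joint_velocities': array([ 0.02266382, -0.12128944, -0.05982293, -0.25529265, -0.00411323,
       -0.02009337,  0.0346897 ]), 'effort': array([-7.53038148e-04, -4.91796398e+01, -4.05082041e-01, -3.12880576e+01,
       -6.40467228e-02,  4.03188227e-02,  1.11532968e-04]), 'tool_pos': array([0.18563291, 0.62248366, 0.22170366]), 'tool_rot': array([-1.79914048e+02,  3.88300756e-03,  1.63400960e+02]), 'force': array([ 1.0808838 , -0.28582928, -0.27045263]), 'wrist_torque': array([-0.06006153,  0.01819778,  0.02325974]), 'grasp_force': 0.0, 'grip_width': 0.08737935623996329}
```

```bash
sed -i 's/np.array(c\["rotation"\])$/R.from_euler("xyz",c["rotation"],degrees=True).as_matrix()/' h.py; python3 -c "
from h import *
print(campose('top')[3].round(2)); print(cams.calibration('wrist')['hand_eye'])"
```

```text
[[ 0.   -0.99  0.13]
 [-1.   -0.   -0.  ]
 [ 0.   -0.13 -0.99]]
[[ 5.50709308e-04 -9.61074114e-01 -2.76290146e-01  7.58376848e-02]
 [ 9.99999841e-01  5.63820100e-04  3.19820213e-05 -6.14510781e-04]
 [ 1.25040845e-04 -2.76290119e-01  9.61074271e-01 -1.61609310e-01]
 [ 0.00000000e+00  0.00000000e+00  0.00000000e+00  1.00000000e+00]]
```

View pics/top0.png

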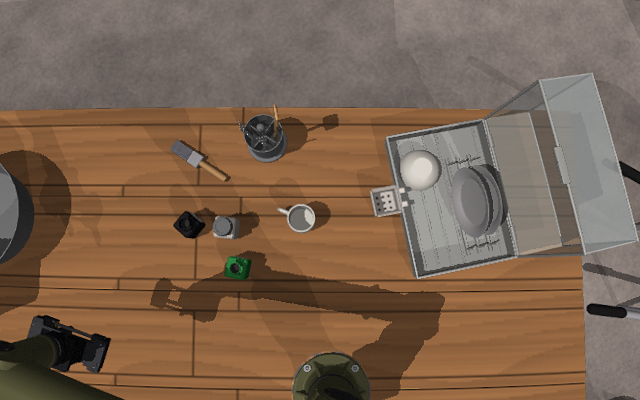

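View pics/scene0.png

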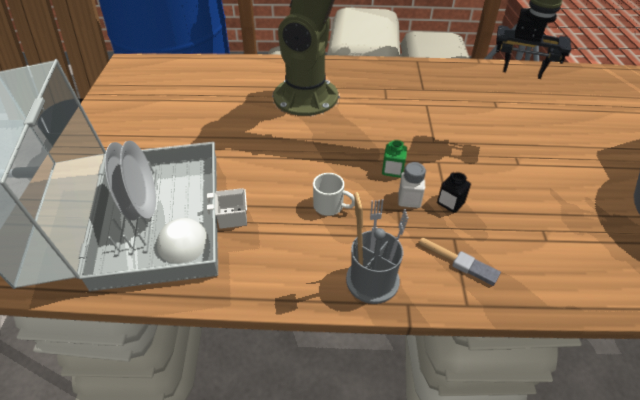

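Candidates in the top view are a black look-alike at (189,224), a green one at (237,266), and a white bottle with a grey cap at (226,226). In the scene view the white one is at (412,185). I choose the white one. The caddy is at top (386,201). The crop below checks both.

```bash
python3 - <<'E'
from h import *
a=cv2.imread("pics/top0.png")
c=[cv2.resize(a[y:y+50,x:x+66],None,fx=6,fy=6,interpolation=cv2.INTER_CUBIC) for x,y in((195,200),(360,176))]
cv2.imwrite("pics/crop.png",np.hstack(c))
for nm,u,v,z in(("cap",224.5,226.5,.114),("caddy",386,201,.06),("mug",301,218,.08),("black",189,224,.1),("green",237,266,.1),("car",264,135,.118)):
    p=pix2z("top",u,v,z);print(nm,p.round(3),np.hypot(*p[:2]).round(3))
E
```

```text
cap [0.473 0.298 0.114] 0.559
caddy [ 0.552 -0.159  0.06 ] 0.574
mug [0.5   0.087 0.08 ] 0.508
black [0.48  0.402 0.1  ] 0.626
green [0.365 0.263 0.1  ] 0.45
car [0.732 0.192 0.118] 0.757
```

View pics/crop.png

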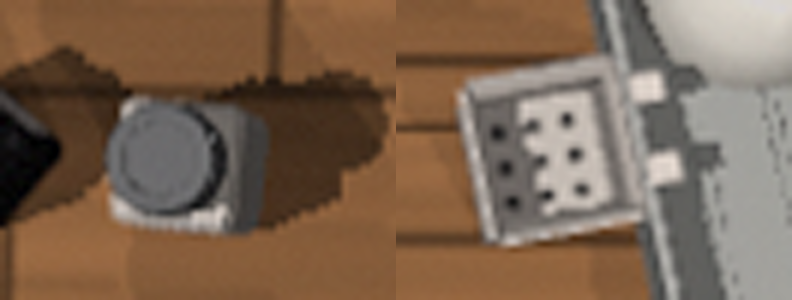

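The crop confirms a white square bottle with a grey round cap, centred at top pixel (223,226). The pocket with its perforated floor is at (386,201). I'll move above the bottle first, then turn the gripper so its fingers avoid the black and green look-alikes.

Request:
{"name": "arm_command", "arguments": {
  "series": "-18.4 -11.4 0 0 0;-18.4 -11.4 0 0 0;-18.4 -11.4 0 0 0;-18.4 -11.4 0 0 0;-18.4 -11.4 0 0 0;-18.4 -11.4 0 0 0;-18.4 -11.4 0 0 0;-18.4 -11.4 0 0 0;-18.4 -11.4 0 0 0;-18.4 -11.4 0 0 0;-18.4 -11.4 0 0 0;-18.4 -11.4 0 0 0;-18.4 -11.4 0 0 0;-18.4 -11.4 0 0 0;-18.4 -11.4 0 0 0;-18.4 -11.4 0 0 0;-18.4 -11.4 0 0 0;-18.4 -11.4 0 0 0;-18.4 -11.4 0 0 0;-18.4 -11.4 0 0 0"
}}

```text
time_s: 1.82
tool_pos: [0.4737, 0.2983, 0.2223]
tool_rot: [-180.0, -0.0, 163.4]
force: [-0.5, -0.2, -0.4]
grip_width: 0.087
grasp_force: 0.0
```

Request:
{"name": "arm_command", "arguments": {
  "series": "0 0 0 0.12 0;0 0 0 0.12 0;0 0 0 0.12 0;0 0 0 0.12 0;0 0 0 0.12 0;0 0 0 0.12 0;0 0 0 0.12 0;0 0 0 0.12 0;0 0 0 0.12 0;0 0 0 0.12 0;0 0 0 0.12 0;0 0 0 0.12 0;0 0 0 0.12 0;0 0 0 0.12 0;0 0 0 0.12 0;0 0 0 0.12 0;0 0 0 0.12 0;0 0 0 0 0;0 0 0 0 0"
}}

```text
time_s: 3.4
tool_pos: [0.4731, 0.2992, 0.2224]
tool_rot: [-180.0, 0.0, 46.7]
force: [-0.3, 0.2, -0.5]
grip_width: 0.0869
grasp_force: 0.0
```

```bash
python3 - <<'E'
from h import *
P=campose("wrist");o=telemetry.get_obs();im=cams.read_camera("wrist");cv2.imwrite("pics/w1.png",im)
import pickle;pickle.dump(P,open("w1.pkl","wb"))
print(o["tool_pos"],o["tool_rot"],o["qpos"],o["time_s"],o["force"]);print(proj("wrist",[.473,.3,.114],P))
E
```

```text
[0.4730993  0.29921132 0.22236144] [-1.79995460e+02  1.96857632e-02  4.67082528e+01] [-52.5600454    7.34992726  19.23942212  96.92200551  -2.48811511
  76.16720915 -76.16288068] 3.4 [-0.31584921  0.2254247  -0.50238601]
[[321.77539268 197.80276059]]
```

View pics/w1.png

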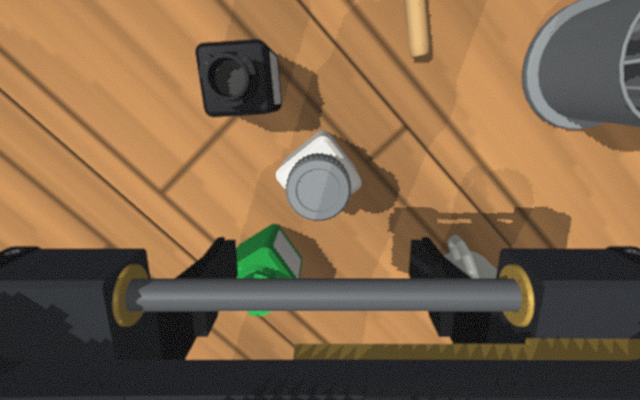

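The wrist view shows the white bottle with its grey cap top at about (319,188). The shoulder corners are at (277,176), (323,132) and (361,184), and black and green stay off to the side. Next I'll work out the exact centre and yaw, plus the pocket's pose from the top view.

```bash
python3 - <<'E'
from h import *;import pickle
P=pickle.load(open("w1.pkl","rb"))
L,T,Rr=[pix2z("wrist",u,v,.075,P) for u,v in((277,176),(323,132),(361,184))]
print("corners",L,T,Rr,"mid",(L+Rr)/2,"diag",np.linalg.norm(L-Rr),"yaw",(np.degrees(np.arctan2(*(Rr-L)[1::-1]))-45)%90)
th=np.linspace(0,2*np.pi,72)
im=cv2.imread("pics/w1.png")
print("capguess",pix2z("wrist",319,187,.114,P))
def box(c,yaw,z,s):
    q=np.array([[-1,-1],[1,-1],[1,1],[-1,1]])*s;a=np.radians(yaw);M=np.array([[np.cos(a),-np.sin(a)],[np.sin(a),np.cos(a)]])
    return np.c_[q@M.T+c[:2],np.full(4,z)]
c=(L+Rr)/2;yaw=(np.degrees(np.arctan2(*(Rr-L)[1::-1]))-45)%90
def draw(im,pts,f,off,col): cv2.polylines(im,[((pts-off+.5)*f).astype(int)],True,col,1)
x0,y0=250,110;w=cv2.resize(im[y0:y0+130,x0:x0+130],None,fx=4,fy=4,interpolation=cv2.INTER_CUBIC)
for z,r in((.114,.027),(.086,.027)): draw(w,proj("wrist",np.c_[c[0]+r*np.cos(th),c[1]+r*np.sin(th),0*th+z],P),4,(x0,y0),(0,0,255))
draw(w,proj("wrist",box(c,yaw,.075,.03),P),4,(x0,y0),(0,255,0))
# top: corners of the caddy lip, from crop
a=cv2.imread("pics/top0.png")
pc=[pix2z("top",360+(x-396)/6-.5,176+y/6-.5,.06) for x,y in((462,82),(490,245),(645,218),(605,57))]
print("lip",np.round(pc,4).tolist(),"c",np.mean(pc,0))
e=[np.degrees(np.arctan2(*(pc[(i+1)%4]-pc[i])[1::-1]))%90 for i in range(4)];print("yaws",e)
# drainer -long edges
d=[pix2z("top",u,v,.062) for u,v in((386,136),(416,277),(485,120))]
print("drainer edge yaw",[np.degrees(np.arctan2(*(q-d[0])[1::-1]))%90 for q in d[1:]])
cv2.imwrite("pics/ov1.png",w)
E
```

```text
corners [0.45012658 0.33459527 0.075     ] [0.50691176 0.33461133 0.075     ] [0.50022327 0.27733094 0.075     ] mid [0.47517492 0.3059631  0.075     ] diag 0.07608469667719767 yaw 86.18048184772618
capguess [0.47749188 0.30797201 0.114     ]
lip [[0.5862, -0.1143, 0.06], [0.5068, -0.1268, 0.06], [0.52, -0.2023, 0.06], [0.5987, -0.1845, 0.06]] c [ 0.55291773 -0.15698052  0.06      ]
yaws [np.float64(8.939437269291801), np.float64(9.862810141654265), np.float64(12.788507684997375), np.float64(10.089112783106955)]
drainer edge yaw [np.float64(10.841684284120731), np.float64(9.858366926607857)]
```

View pics/ov1.png

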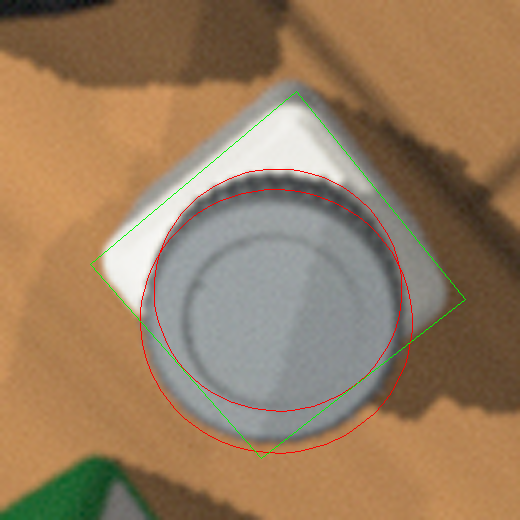

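The overlay puts the cap axis at about (0.476, 0.3075), 1 mm above the red model circle in the image, with bottle yaw near -4°. The pocket is at about (0.552, -0.158) with yaw near 10.5°. Now I'll shift, descend to TCP z 0.087 and grip the cap.

Request:
{"name": "arm_command", "arguments": {
  "series": "8 -3.6 0 0 0;0 0 15 0 0;0 0 15 0 0;0 0 15 0 0;0 0 15 0 0;0 0 15 0 0;0 0 15 0 0;0 0 15 0 0;0 0 15 0 0;0 0 8 0 0;0 0 7.5 0 0;0 0 0 0 0;0 0 0 0 0"
}}

```text
time_s: 4.53
tool_pos: [0.4763, 0.3078, 0.0872]
tool_rot: [180.0, -0.0, 46.5]
force: [-0.1, 0.1, -0.0]
grip_width: 0.0866
grasp_force: 0.0
```

Request:
{"name": "arm_command", "arguments": {
  "series": "0 0 0 0 255;0 0 0 0 255;0 0 0 0 255;0 0 0 0 255;0 0 0 0 255;0 0 0 0 255;0 0 0 0 255;0 0 0 0 255;0 0 0 0 255;0 0 0 0 255",
  "squeeze": 50
}}

```text
time_s: 5.37
tool_pos: [0.4761, 0.3078, 0.0872]
tool_rot: [-180.0, -0.0, 46.5]
force: [-0.0, 1.3, 0.4]
grip_width: 0.0536
grasp_force: 50.0
```

Request:
{"name": "arm_command", "arguments": {
  "series": "0 0 -5 0 255;0 0 -10 0 255;0 0 -15 0 255;0 0 -15 0 255;0 0 -15 0 255;0 0 -15 0 255;0 0 -15 0 255;0 0 -15 0 255;0 0 -15 0 255;0 0 0 0 255"
}}

```text
time_s: 6.2
tool_pos: [0.4779, 0.3083, 0.2109]
tool_rot: [180.0, -0.3, 46.5]
force: [1.6, 1.1, -1.3]
grip_width: 0.0533
grasp_force: 50.0
```

Request:
{"name": "arm_command", "arguments": {
  "series": "-7 9 0 0 255;-15 20 0 0 255;-15 20 0 0 255;-15 20 0 0 255;-15 20 0 0 255;-15 20 0 0 255;-15 20 0 0 255;-15 20 0 0 255;-15 20 0 0 255;-15 20 0 0 255;-15 20 0 0 255;-15 20 0 0 255;-15 20 0 0 255;-15 20 0 0 255;-15 20 0 0 255;-15 20 0 0 255;-15 20 0 0 255;-15 20 0 0 255;-15 20 0 0 255;-9 7 0 0 255"
}}

```text
time_s: 7.87
tool_pos: [0.5506, -0.1637, 0.2059]
tool_rot: [180.0, 0.2, 46.2]
force: [-0.1, -0.8, -2.7]
grip_width: 0.0536
grasp_force: 50.0
```

Request:
{"name": "arm_command", "arguments": {
  "series": "0 0 0 -0.085 255;0 0 0 -0.085 255;0 0 0 -0.085 255;0 0 0 0 255;0 0 0 0 255"
}}

```text
time_s: 8.28
tool_pos: [0.5512, -0.1586, 0.2062]
tool_rot: [-179.9, 0.0, 61.0]
force: [-0.2, -0.0, -3.3]
grip_width: 0.0539
grasp_force: 50.0
```

```bash
python3 - <<'E'
from h import *;import pickle
o=telemetry.get_obs();P=campose("wrist")
cv2.imwrite("pics/w2.png",cams.read_camera("wrist"));cv2.imwrite("pics/t2.png",cams.read_camera("top"));cv2.imwrite("pics/s2.png",cams.read_camera("scene"))
pickle.dump(P,open("w2.pkl","wb"));print(o["tool_pos"],o["tool_rot"],o["qpos"],o["force"],o["grasp_force"])
E
```

```text
[ 0.55121199 -0.15864721  0.2062401 ] [-1.79906487e+02  1.65931988e-02  6.09811210e+01] [-21.13175146  10.99050593  39.35172755  96.83786895  -7.19723458
  74.8320547   -9.41399252] [-0.21494044 -0.01532786 -3.25588042] 49.99883413218868
```

View pics/w2.png

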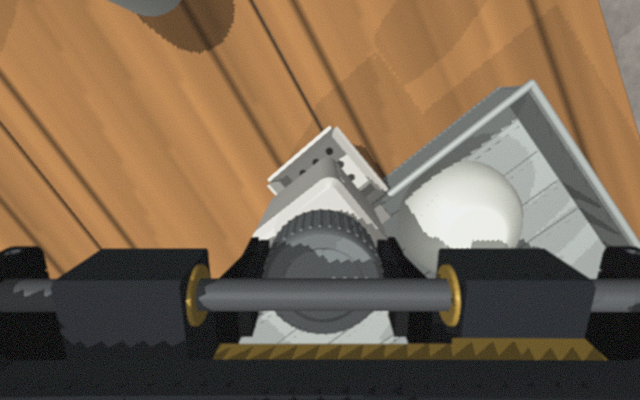

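```bash
python3 - <<'E'
from h import *;import pickle
P=pickle.load(open("w2.pkl","rb"))
L,T,Rr=[pix2z("wrist",u,v,.06,P) for u,v in((268,184),(332,126),(388,190))]
y=lambda a,b:np.degrees(np.arctan2(*(b-a)[1::-1]))
print("lip",L,T,Rr,"mid",(L+Rr)/2,"sides",np.linalg.norm(L-T),np.linalg.norm(T-Rr),"yaws",y(L,Rr)-45,y(L,T)%90,y(T,Rr)%90)
im=cv2.imread("pics/w2.png");x0,y0=250,110
w=cv2.resize(im[y0:y0+130,x0:x0+150],None,fx=5,fy=5,interpolation=cv2.INTER_CUBIC)
def box(c,yaw,z,s):
    q=np.array([[-1,-1],[1,-1],[1,1],[-1,1]])*s;a=np.radians(yaw);M=np.array([[np.cos(a),-np.sin(a)],[np.sin(a),np.cos(a)]])
    return np.c_[q@M.T+c[:2],np.full(4,z)]
def draw(pts,col): cv2.polylines(w,[((pts-(x0,y0)+.5)*5).astype(int)],True,col,1)
c=np.array([.552,-.158])
draw(proj("wrist",box(c,10.5,.06,.032),P),(0,0,255));draw(proj("wrist",box(c,10.5,.005,.032),P),(255,0,0))
b=np.array(telemetry.get_obs()["tool_pos"])
draw(proj("wrist",box(b,10.5,b[2]-.087+.075,.03),P),(0,200,0))
draw(proj("wrist",box(b,10.5,b[2]-.087,.03),P),(0,200,0))
cv2.imwrite("pics/ov2.png",w)
E
```

```text
lip [ 0.50921029 -0.13209586  0.06      ] [ 0.58418602 -0.11505964  0.06      ] [ 0.601383   -0.18947754  0.06      ] mid [ 0.55529665 -0.1607867   0.06      ] sides 0.076886882476426 0.07637906223651875 yaws -76.90413607039264 12.801564775108476 13.011876226344597
```

View pics/ov2.png

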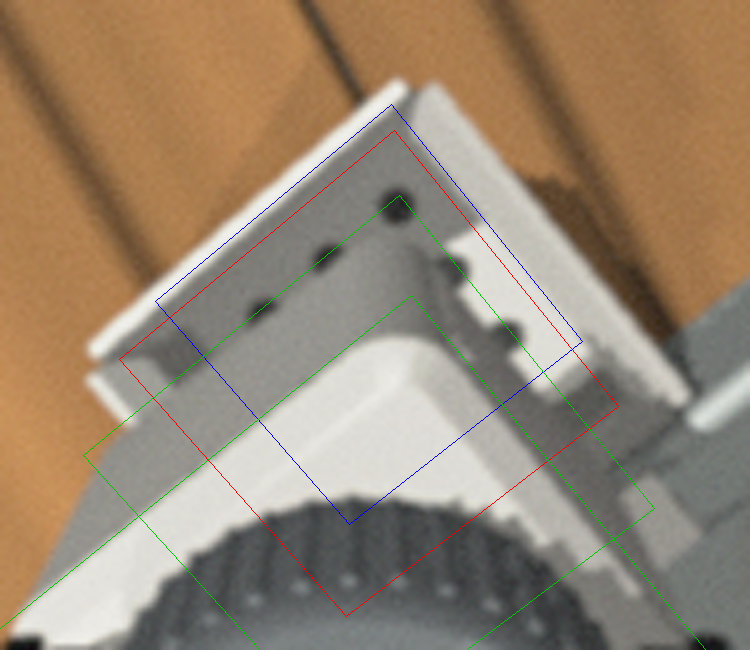

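The overlay shows the lip apex at ov (415,80) and the floor's corner holes at ov (396,205), (260,310) and (510,332). The actual shoulder apex, at the intersection of its edges, is at about (404,301) against the model's (412,295). I'll use the hole pattern for the pocket centre.

```bash
python3 - <<'E'
from h import *;import pickle
P=pickle.load(open("w2.pkl","rb"))
g=lambda x,y,z:pix2z("wrist",250+x/5-.5,110+y/5-.5,z,P)
y=lambda a,b:np.degrees(np.arctan2(*(b-a)[1::-1]))%90
A,B,C=g(396,205,.005),g(260,310,.005),g(510,332,.005)
print("holes c",(B+C)/2,y(B,A),y(A,C),np.linalg.norm(A-B),np.linalg.norm(A-C))
D,E=g(327,257,.005),g(455,270,.005);print(np.linalg.norm(A-D),np.linalg.norm(A-E))
l1,l2,r1,r2=g(90,345,.06),g(400,80,.06),g(435,85,.06),g(690,400,.06)
print("lip yaws",y(l1,l2),y(l2,l1),y(r1,r2))
z=.2062-.087+.075
a,b,c,d,ap=[g(*q,z) for q in((50,590),(350,345),(440,345),(640,590),(404,301))]
print("bottle yaws",y(b,a),y(c,d))
t=np.radians(10.5);nR=np.array([np.cos(t),np.sin(t)]);nL=np.array([-np.sin(t),np.cos(t)])
print("bottle c",ap[:2]-.03*(nR+nL))
for px,py in((541,162),(534,125),(508,168),(552,200),(575,154)):print("top hole",pix2z("top",360+(px-396)/6-.5,176+py/6-.5,.005))
E
```

```text
holes c [ 0.55491587 -0.15944818  0.005     ] 8.754410700534313 13.116009828836695 0.03605345201076241 0.036074730393504784
0.017974636502951984 0.01837246686799639
lip yaws 11.076567433397909 11.076567433397912 10.93445695051794
bottle yaws 10.803590131399261 10.048903601690355
bottle c [ 0.55082136 -0.15888581]
top hole [ 0.55339269 -0.16045658  0.005     ]
top hole [ 0.57220858 -0.15722721  0.005     ]
top hole [ 0.55032252 -0.14368587  0.005     ]
top hole [ 0.53413439 -0.16569931  0.005     ]
top hole [ 0.55748369 -0.17778299  0.005     ]
```

Bottle and pocket differ by about (+3.5, -0.8) mm and 0.5° in yaw. I'll correct that and lower it to just above the lip, then go in slowly.

Request:
{"name": "arm_command", "arguments": {
  "series": "1 3.4 5 -0.01 255;0 0 10 0 255;0 0 12 0 255;0 0 12 0 255;0 0 8 0 255;0 0 0 0 255;0 0 0 0 255"
}}

```text
time_s: 9.02
tool_pos: [0.555, -0.1594, 0.1591]
tool_rot: [-179.9, 0.0, 61.7]
force: [0.6, 0.5, -3.5]
grip_width: 0.0536
grasp_force: 50.0
```

Request:
{"name": "arm_command", "arguments": {
  "series": "0 0 4 0 255;0 0 4 0 255;0 0 4 0 255;0 0 4 0 255;0 0 4 0 255;0 0 4 0 255;0 0 0 0 255;0 0 0 0 255"
}}

```text
time_s: 9.68
tool_pos: [0.5554, -0.1595, 0.1357]
tool_rot: [-180.0, 0.0, 61.7]
force: [0.3, -0.4, -2.3]
grip_width: 0.0535
grasp_force: 50.0
```

Request:
{"name": "arm_command", "arguments": {
  "series": "0 0 4 0 255;0 0 4 0 255;0 0 4 0 255;0 0 4 0 255;0 0 4 0 255;0 0 4 0 255;0 0 4 0 255;0 0 0 0 255;0 0 0 0 255"
}}

```text
time_s: 10.43
tool_pos: [0.5554, -0.1595, 0.1078]
tool_rot: [-180.0, 0.0, 61.7]
force: [-0.2, -1.3, -2.2]
grip_width: 0.0536
grasp_force: 50.0
```

Request:
{"name": "arm_command", "arguments": {
  "series": "0 0 3 0 255;0 0 3 0 255;0 0 3 0 255;0 0 3 0 255;0 0 2 0 255;0 0 0 0 255;0 0 0 0 255"
}}

```text
time_s: 11.02
tool_pos: [0.5555, -0.1595, 0.0939]
tool_rot: [-180.0, 0.0, 61.7]
force: [-0.2, -0.3, -2.2]
grip_width: 0.0536
grasp_force: 50.0
```

Request:
{"name": "arm_command", "arguments": {
  "series": "0 0 1 0 255;0 0 1 0 255;0 0 0 0 255;0 0 0 0 255;0 0 0 0 255;0 0 0 0 255"
}}

```text
time_s: 11.52
tool_pos: [0.5558, -0.1595, 0.0923]
tool_rot: [180.0, -0.0, 61.7]
force: [0.3, 0.3, -0.5]
grip_width: 0.0537
grasp_force: 50.0
```

Request:
{"name": "arm_command", "arguments": {
  "series": "0 0 1 0 255;0 0 1 0 255;0 0 1 0 255;0 0 1 0 255;0 0 1 0 255;0 0 1 0 255;0 0 0.5 0 255;0 0 0 0 255;0 0 0 0 255;0 0 0 0 255"
}}

```text
time_s: 12.35
tool_pos: [0.5561, -0.1595, 0.0877]
tool_rot: [180.0, -0.1, 61.7]
force: [-4.1, 1.9, 12.5]
grip_width: 0.0534
grasp_force: 50.0
```

Request:
{"name": "arm_command", "arguments": {
  "series": "0 0 1 0 255;0 0 1 0 255;0 0 0.7 0 255;0 0 0 0 255;0 0 0 0 255;0 0 0 0 255"
}}

```text
time_s: 12.85
tool_pos: [0.5562, -0.1595, 0.0856]
tool_rot: [180.0, -0.1, 61.7]
force: [-5.5, 2.9, 15.4]
grip_width: 0.0534
grasp_force: 50.0
```

Request:
{"name": "arm_command", "arguments": {
  "series": "0 0 0 -0.06 255;0 0 0 -0.06 255;0 0 0 -0.06 255;0 0 0 -0.06 255;0 0 0 -0.06 255;0 0 0 -0.06 255;0 0 0 0 255;0 0 0 0 255"
}}

```text
time_s: 13.52
tool_pos: [0.5576, -0.1599, 0.0861]
tool_rot: [179.7, -0.1, 82.3]
force: [-3.9, 0.7, 14.6]
grip_width: 0.0536
grasp_force: 50.0
```

```bash
python3 -c "
from h import *
o=telemetry.get_obs();print(o['wrist_torque'],o['qpos'])"
```

```text
[0.12911748 0.8666217  0.1038782 ] [-15.73222531  17.72579932  34.20932065 103.81044287 -11.32423776
  61.61369938  14.93992903]
```

Request:
{"name": "arm_command", "arguments": {
  "series": "0 0 0 -0.06 255;0 0 0 -0.06 255;0 0 0 -0.06 255;0 0 0 -0.06 255;0 0 0 -0.06 255;0 0 0 -0.06 255;0 0 0 -0.06 255;0 0 0 -0.06 255;0 0 0 -0.06 255;0 0 0 -0.06 255;0 0 0 -0.06 255;0 0 0 -0.06 255;0 0 0 0 255;0 0 0 0 255;0 0 0 0 255"
}}

```text
time_s: 14.77
tool_pos: [0.5573, -0.1598, 0.0861]
tool_rot: [179.8, 0.1, 123.6]
force: [-4.0, 0.7, 14.8]
grip_width: 0.0535
grasp_force: 50.0
```

```bash
python3 -c "
from h import *
o=telemetry.get_obs();print(o['wrist_torque'],o['qpos'])
cv2.imwrite('pics/w3.png',cv2.resize(cams.read_camera('wrist')[100:400,150:500],None,fx=1.6,fy=1.6))"
```

```text
[0.23689707 0.9193122  0.14411188] [-10.33736     16.85637989  27.70130067 103.64548554  -8.92330856
  61.42008309  54.20135705]
```

View pics/w3.png

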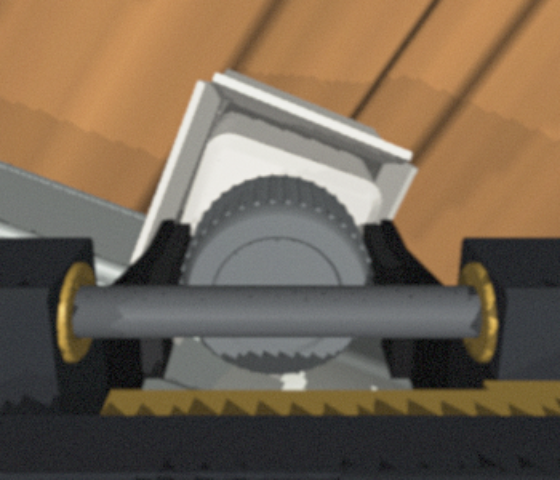

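The bottle sits square in its pocket (shoulder corners at about (215,140) and (380,190) in the crop). The cap has followed the 62° turn with little torque. Now I'll lift gently.

Request:
{"name": "arm_command", "arguments": {
  "series": "0 0 -2 0 255;0 0 -2 0 255;0 0 -2 0 255;0 0 -2 0 255;0 0 -2 0 255;0 0 -2 0 255;0 0 -2 0 255;0 0 -2 0 255;0 0 -2 0 255;0 0 -2 0 255;0 0 0 0 255;0 0 0 0 255"
}}

```text
time_s: 15.82
tool_pos: [0.5557, -0.1595, 0.1029]
tool_rot: [180.0, 0.0, 123.6]
force: [-0.5, -0.3, -0.7]
grip_width: 0.0536
grasp_force: 50.0
```

Request:
{"name": "arm_command", "arguments": {
  "series": "0 0 -3 0 255;0 0 -5 0 255;0 0 -5 0 255;0 0 -5 0 255;0 0 -5 0 255;0 0 -5 0 255;0 0 -5 0 255;0 0 -5 0 255;0 0 -5 0 255;0 0 -5 0 255;0 0 -3 0 255;0 0 0 0 255;0 0 0 0 255;0 0 0 0 255;0 0 0 0 255"
}}

```text
time_s: 17.07
tool_pos: [0.5554, -0.1594, 0.1535]
tool_rot: [-180.0, -0.0, 123.6]
force: [-0.3, 0.3, -0.3]
grip_width: 0.0534
grasp_force: 50.0
```

```bash
python3 -c "
from h import *
cv2.imwrite('pics/s4.png',cv2.resize(cams.read_camera('scene')[140:270,150:350],None,fx=4,fy=4))"
```

```text
(no output)
```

View pics/s4.png

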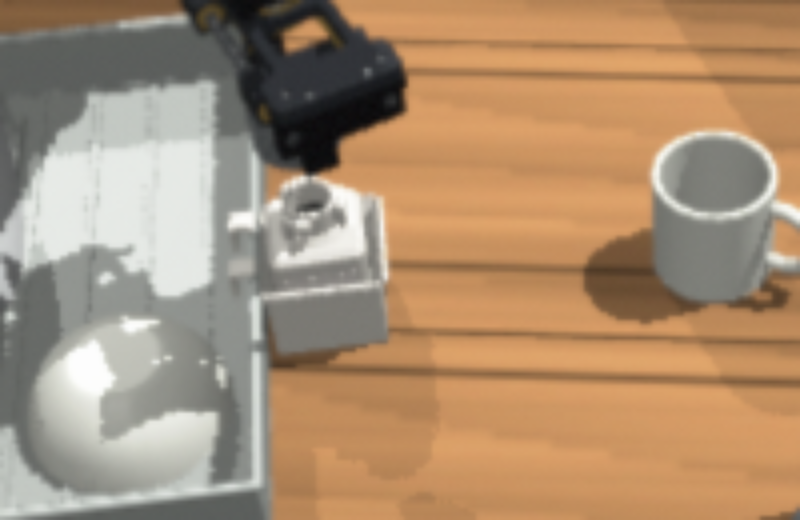

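The open bottle stands home in the pocket, its mouth at crop (308,200). The cap is in the gripper about 5 cm above it, so I'm handing in.

```bash
python3 -c "
from h import *
print(env.sign_off())"
```

```text
the job is handed in; nothing more can be done
None
```

The job is handed in, with no verdict returned: the bottle stands open and home in the caddy pocket, with its cap held level about 5 cm straight above it; the arm stayed clear of the mug, bowl, brush and carousel.

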